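# Lid and clamp the teaspoon pan for carrying

## Robot

A 6-joint arm with a two-finger parallel gripper is mounted at the origin on the work surface. World frame = base frame: x ahead of the robot, y to its left, z up, the work surface at z = 0. Lengths are in m, angles in degrees, forces in N, time in s.
With the tool pointing down it reaches from about 0.325 to 0.875 m from the base axis. Payload 4.4 kg.
Tool frame: the origin (TCP) lies midway between the tips of the shut fingers; the grasp point (between the pads) lies 19 mm behind it; z points along the fingers, x is the direction in which the jaws open and shut, and the axes are right-handed (so a half turn about z gives the same grasp; the last joint's range is limited). The gripper opens to 85 mm and grips with 20 to 120 N. Pads are 22 mm wide; open, the fingers measure 114 mm over their backs; the gripper's body (76 mm by 85 mm) begins 54 mm behind the grasp point. The pads swing forward as they close: fully open they stand 13 mm farther back than shut.
Start: joints at [-78.753, 11.837, 88.321, -0, 79.842, -8.623], TCP at [0.195, -0.541, 0.231] pointing down, gripper open.
Joint ranges: [-156.59, 156.59], [-49.26, 127.26], [12.9, 141.05], [-63.56, 243.56], [4.71, 150.69], [-161.64, 161.64]. Speed limits (degrees/s): [159.86, 159.86, 180, 180, 180, 180].

## Interface

Orientations are given as [roll, pitch, yaw] about the fixed x, y, z axes, in that order (R = Rz(yaw) Ry(pitch) Rx(roll)).
In Python, from rig import get_obs, vision, r gives the robot as it stands.
- The arm moves only by the tool jog_arm, never from a script. Its arguments are lists of equal length, an entry for each row: "linear": the shift along the tool's x, y, z in m, a list of three; "turn": the turn, a rotation vector about the tool's x, y, z in degrees, a list of three; "jaw": the opening, from 0 (shut) to 1 (fully open). A call has 1 to 20 rows; each row is the pose to reach, as a shift and turn from the pose measured when the call began, along the tool's axes at that moment; what a row does not reach only later rows make up. A row lasts 1/10 s, in which the tool goes at most 50 mm and 8.59 degrees, less where a joint would pass 70% of its speed; a pose out of reach is approached as far as the arm can. A call with a gripper value outside its range is refused whole. The fingers move at their own pace and stop on an object; the grip force is fixed at half the most. Time passes only in rows, so rows that repeat a pose let the fingers close. It gives the time, the measured TCP pose, the force and the opening at its end, in the units of the state.
- get_obs(): the state, without advancing time (a new reading comes with each control period).
- vision.get_image(name): name is "side" or "top"; returns the picture (400x640x3 uint8, red, green, blue); there is no depth.
- vision.get_calibration(name): a dict with "fx", "fy", "cx", "cy" (pixels), "distortion" ([k1, k2, p1, p2, k3] as OpenCV has them; the pictures are not rectified), "R" (3x3) and "t" (3): a world point X has camera coordinates R X + t. Camera axes: x right, y down, z forward; pixel columns grow to the right and rows downward; lengths in m; the calibration is good to about 2 mm. A picture is of the moment at which its call begins. get_calibration takes no time and is no camera call.
- r.finish_job(): hands the job in, once; it reports no verdict.
The state is a dict: "clock": time; "joint_positions": joint angles; "joint_vel": joint speeds; "effort": joint torques, N m; "tool_pos": TCP position; "ee_rot": TCP orientation; "force": force on the tool from outside, world axes, zero at the start; "moment": the same for the moment, N m; "finger_gap": finger opening in m.
Only numpy, scipy, OpenCV 4.12 (cv2) and the standard library are available. Lean on these libraries where they do the work, as an engineer would, in place of code of your own. Each camera call takes 0.05 s, during which the arm holds its last target.

## Task

Close up the open pan of teaspoons for carrying: put its rectangular lid on, seated all round, and let the lid go. Then pump the black trigger bar of the bar clamp towards its fixed handle, as many strokes as it takes, until the jaw's sprung pad holds the pan against the stop with the pad pushed in about half of its travel (never nearly all the way, that dents the pan), and finish while still keeping the trigger squeezed with the fingers: do not let go at the end. Move the jaw with the trigger only, not by hand, and leave everything else on the counter where it is.

Things in the scene. Friction and masses are not known exactly. Their poses are not given: they have to be found in the camera images.
- clamp: bar clamp fixed to the counter: white base plate 8 mm thick, 395 mm long along its y, 190 mm wide (x) under the pan, 90 mm at the handle end. Origin: on the counter surface, mid-width. In its frame the jaw advances along +y to the stop, whose face (52 mm high) is at y = +150 mm; trigger pivot and handle post stand at y = -105 and -137 mm. z up
- handle_mid (a point): middle of the fixed black handle post, 124 mm above the counter; the post is 26 mm wide (station x) and 16 mm thick (station y: 8 mm to either side of this point), its top at 152 mm above the counter. The dark housing below it and below the trigger reaches up to 87 mm. Axes as the clamp's
- bar_mid (a point): centre of the trigger's round black bar (14 mm thick, 50 mm long along station x), about 122 mm above the counter, in front (station +y) of the post. Squeezed towards the post (station -y) it moves 28 mm on an arc of 50 mm radius round a pivot 74 mm above the counter: bar and post measure 61 mm outside to outside at rest, 33 mm fully squeezed
- trigger (a joint): 0 at rest, 0.56 rad fully squeezed; a spring returns it (2.5 to 5 N at the bar). Squeezing advances the jaw by 0.74 of the bar's movement, after up to 7 mm of lost jaw motion on the first stroke, about 3 mm later (teeth 7 mm apart: a full stroke after a full return gives 14 mm). Let go, it clicks back and the jaw stays. About 10 N at the bar moves the jaw, 18 N with the pad half way in
- jaw (a joint): advance of the jaw (toothed rod with a plate carrying the sprung pad) along the station's +y, 0 to 0.1 m; it stays where it is by friction (11 N). With the pad not pushed in, the pad's face is at y = -20 mm + this value in the clamp's frame
- pad (a joint): how far the sprung pad is pushed back towards the jaw plate: 0 free, 0.028 m all the way in; 0.6 N per mm (half way: 14 mm, about 8 N). It grows up to 6 mm while the pad slides the pan to the stop, then with the jaw; the pan's near wall is then at about y = 42 mm in the clamp's frame
- pad_face: rubber face of the pad, 64 mm wide, 40 mm high, from 14 to 54 mm above the counter. Origin: that of the clamp, shifted by the jaw and pad movement
- jaw_plate: dark steel plate behind the pad's two springs, 70 mm wide, 46 mm high. Origin: that of the clamp, shifted by the jaw movement
- trigger_bar: the trigger as a  the round bar and the dark lever (12 mm wide, 6 mm thick) that carries it; origin as point bar_mid
- pan: open rectangular steel pan, 176 mm (x) by 108 mm (y) outside and 65 mm high, walls 3 mm, with teaspoons in the bottom, 0.6 kg, loose, standing on the base plate between pad and stop. Origin: centre of its underside
- lid: rectangular steel lid, loose on the counter at the left or right: plate 182 mm (x) by 114 mm (y), 3 mm thick, over a plug 164 by 96 mm, 6 mm deep, that goes into the pan's mouth with 3 mm play all round; 0.25 kg. Origin: centre of the plug's underside, which lies 59 mm above the pan's origin when seated. Either way round fits
- lid_handle (a point): centre of the lid's black handle bar, 35 mm above the lid's origin and 26 mm above the plate's top: 80 mm long along the lid's x, 12 mm thick along its y, 10 mm high
- round_lid: round steel pot lid, 140 mm across, with a small black knob; a bystander lying on the counter. Origin: centre of its underside
- bowl: white bowl, 120 mm across, 55 mm high; bystander. Origin: centre of its underside
- cutlery_cup: steel cup, 92 mm across and 110 mm high, full of black-handled knives (150 mm high in all); bystander. Origin: centre of its underside
- jar: glass jar with a steel cap, 68 mm across, 100 mm high; bystander. Origin: centre of its underside
- mug: white mug, 80 mm across, 90 mm high; bystander. Origin: centre of its underside
- scoop: ice scoop with a black handle, 190 mm long, lying down; bystander. Origin: under the handle's front end
- spoon: single spoon, 150 mm long, lying on the counter; bystander. Origin: under its middle

How it is judged:
By the outcome, as a careful person would: the job done as asked, in the order asked, and still so for the second after the job is handed in, while the arm keeps its last pose, push and grip.
It also fails if it takes over 64 s, if anything falls off the work surface, if the arm or the gripper's body presses on something with over 40 N, if the wrist force passes 120 N, or if a joint passes its speed limit or range.

## Working session

There is one attempt and no reset: what is moved stays moved. The work goes in short steps, Python scripts to look and compute and a tool call to move; the robot and the scene stay as the last step left them, time stands still between calls to the robot, and variables do not carry over. Pictures are saved under pics/ and viewed, and the job is handed in when it is done.

Besides the shell and the picture viewer there is one more tool, called after "Request:" as name(argument=value, ...), one argument or row to a line, values as JSON. jog_arm: Moves the arm, as the interface text tells. Its arguments: {"type":"object","properties":{"linear":{"type":"array","items":{"type":"array","items":{"type":"number"}}},"turn":{"type":"array","items":{"type":"array","items":{"type":"number"}}},"jaw":{"type":"array","items":{"type":"number"}}},"required":["linear","turn","jaw"]}

```bash
ls; mkdir -p pics
python3 - <<'E'
from rig import get_obs, vision, r
import cv2
print(get_obs())
for n in("side","top"):
    im=vision.get_image(n); cv2.imwrite(f"pics/{n}0.png",im[:,:,::-1]); print(vision.get_calibration(n))
E
```

```text
pics
{'clock': 0.0, 'joint_positions': array([-7.87520906e+01,  1.18849045e+01,  8.84035008e+01, -9.58918311e-04,
        7.98421619e+01, -8.62391935e+00]), 'joint_vel': array([ 0.05799141, -0.07776209,  0.01685618,  0.00157237, -0.03042843,
        0.0100451 ]), 'effort': array([-9.22294639e-04, -3.83041906e+01, -2.91595834e+01, -2.98630130e-04,
        1.07887090e-02,  2.41607660e-05]), 'tool_pos': array([ 0.19528063, -0.54002825,  0.23013002]), 'ee_rot': array([-1.79981355e+02,  1.29232446e-01, -7.01279801e+01]), 'force': array([ 0.32527611, -0.43107022,  0.22868028]), 'moment': array([-0.02623843,  0.02948753,  0.01805034]), 'finger_gap': 0.08535003257787965}
{'fx': 469.94201338457395, 'fy': 469.94201338457395, 'cx': 319.50132502968665, 'cy': 200.4061434646362, 'distortion': array([0.01207439, 0.        , 0.        , 0.        , 0.        ]), 'R': array([[-0.99523539, -0.09704228,  0.00945106],
       [-0.07541772,  0.70475823, -0.70542753],
       [ 0.06179559, -0.70277922, -0.70871904]]), 't': array([0.59408945, 0.14115143, 1.34716048])}
{'fx': 477.0454687992035, 'fy': 477.0454687992035, 'cx': 322.3252811825905, 'cy': 199.63619271839812, 'distortion': array([-0.00536823,  0.        ,  0.        ,  0.        ,  0.        ]), 'R': array([[ 0.02521272, -0.99951416,  0.01832398],
       [-0.98681565, -0.0278154 , -0.15944023],
       [ 0.15987245, -0.01406247, -0.98703751]]), 't': array([-0.04797414,  0.60270756,  1.35274107])}
```

View pics/side0.png

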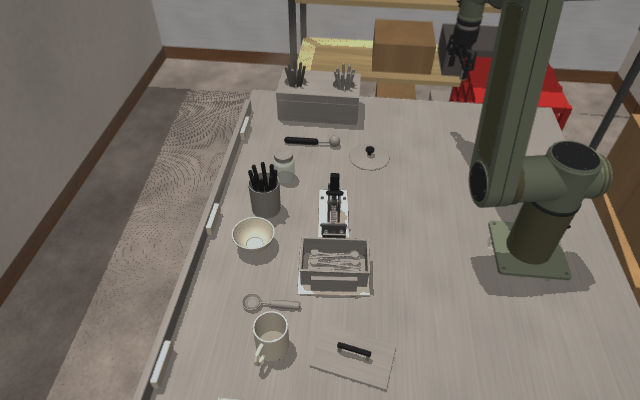

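View pics/top0.png

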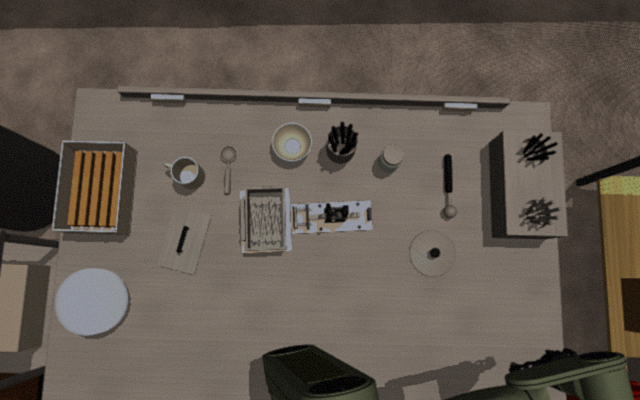

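Run:
```python
import cv2
t=cv2.imread("pics/top0.png"); s=cv2.imread("pics/side0.png")
cv2.imwrite("pics/topc.png",cv2.resize(t[170:290,150:390],None,fx=3.3,fy=3.3,interpolation=cv2.INTER_CUBIC))
cv2.imwrite("pics/sidec.png",cv2.resize(s[160:395,240:420],None,fx=2.5,fy=2.5,interpolation=cv2.INTER_CUBIC))
cv2.imwrite("pics/sidecl.png",cv2.resize(s[165:305,280:400],None,fx=4,fy=4,interpolation=cv2.INTER_CUBIC))
```

```text
(no output)
```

View pics/topc.png

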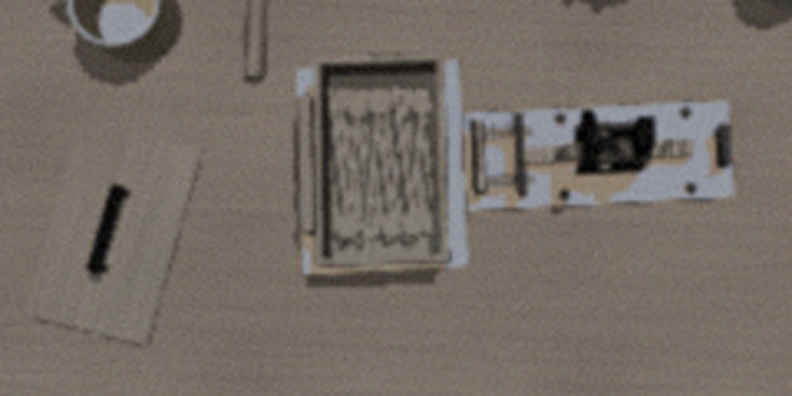

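View pics/sidec.png

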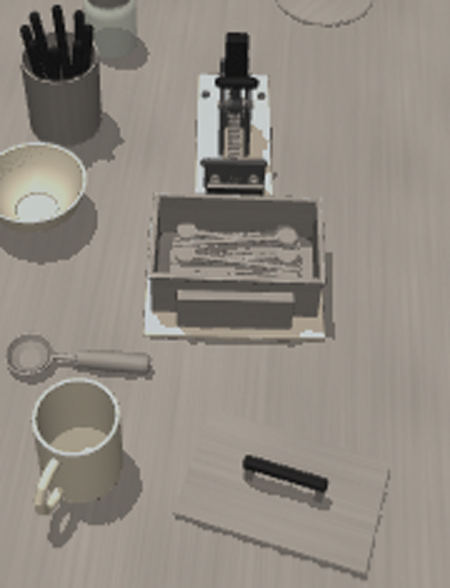

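View pics/sidecl.png

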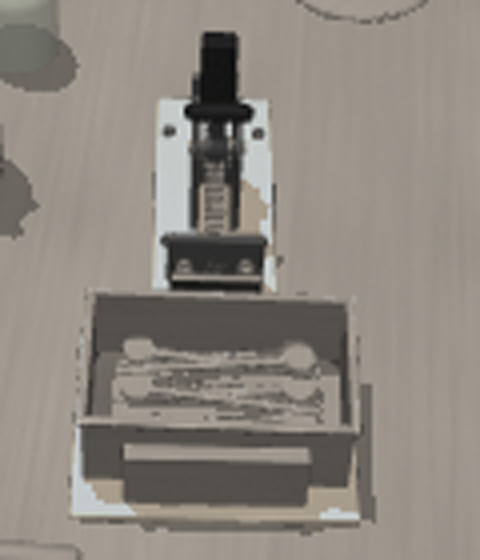

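```bash
cat > h.py <<'E'
import numpy as np, cv2
from rig import get_obs, vision, r
def cal(n):
    c=vision.get_calibration(n); K=np.array([[c['fx'],0,c['cx']],[0,c['fy'],c['cy']],[0,0,1]]); return K,c['distortion'],c['R'],c['t']
def ray(n,uv):
    K,d,R,t=cal(n); p=cv2.undistortPoints(np.array(uv,float).reshape(-1,1,2),K,d).reshape(-1,2)
    v=np.c_[p,np.ones(len(p))]@R; return -R.T@t, v/np.linalg.norm(v,axis=1)[:,None]
def onz(n,uv,z):
    o,v=ray(n,uv); return o+v*((z-o[2])/v[:,2])[:,None]
def tri(a,b):  # side px, top px
    o1,v1=ray('side',a); o2,v2=ray('top',b); out=[]
    for x,y in zip(v1,v2):
        A=np.eye(3)-np.outer(x,x); B=np.eye(3)-np.outer(y,y)
        p=np.linalg.solve(A+B,A@o1+B@o2); out.append([*p,np.linalg.norm(np.cross(x,p-o1)),])
    return np.array(out)
def proj(n,X):
    K,d,R,t=cal(n); return cv2.projectPoints(np.array(X,float).reshape(-1,1,3),cv2.Rodrigues(R)[0],t,K,d)[0].reshape(-1,2)
E
python3 - <<'E'
from h import *
np.set_printoptions(precision=4,suppress=True)
t=cv2.imread("pics/top0.png"); s=cv2.imread("pics/side0.png")
for n,im in(('side',s),('top',t)): print(n,(lambda o:o)(ray(n,[[0,0]])[0]))
# lid handle dark
def blob(im,box,th):
    x0,y0,x1,y1=box; m=(im[y0:y1,x0:x1].max(2)<th).astype(np.uint8)
    k,l,st,c=cv2.connectedComponentsWithStats(m)
    i=1+st[1:,4].argmax(); ys,xs=np.nonzero(l==i); p=np.c_[xs+x0,ys+y0].astype(float)
    (c,sz,a)=cv2.minAreaRect(p.astype(np.float32)); return p.mean(0),st[i],c,sz,a,p
bs=blob(s,(320,330,385,370),45); bt=blob(t,(170,215,200,265),45)
print(bs[:5],bt[:5])
print(tri([bs[0]],[bt[0]]))
for n,b,z in(('side',bs,.035),('top',bt,.035)):
    P=onz(n,b[5],z); c=P.mean(0); u,w,v=np.linalg.svd(P-c); print(n,c,np.degrees(np.arctan2(v[0,1],v[0,0])),w)
# plate corners etc.
pt=np.array([(728,102),(735,197),(457,60),(467,266),(297,70),(307,272)])/3.3+[150,170]
print('plate top',onz('top',pt,.008))
ps=np.array([(160,98),(268,98),(70,515),(360,522)])/4+[280,165]
print('plate side',onz('side',ps,.008))
rt=np.array([(318,62),(440,62),(447,263),(320,265)])/3.3+[150,170]
rs=np.array([(75,425),(87,290),(355,296),(358,432)])/4+[280,165]
print('rim top',onz('top',rt,.073));print('rim side',onz('side',rs,.073)); print(tri(rs,rt))
E
```

```text
side [0.5187 0.9049 1.0487]
top [ 0.3797 -0.0122  1.4322]
(array([353.7974, 349.2288]), array([ 18,  13,  33,  14, 153], dtype=int32), (353.7528381347656, 349.3341979980469), (33.806514739990234, 4.68745756149292), 16.50436019897461) (array([181.7264, 239.3962]), array([  7,  12,  11,  26, 106], dtype=int32), (181.90769958496094, 239.33847045898438), (4.385289669036865, 26.487150192260742), 15.255118370056152)
[[0.4791 0.3746 0.034  0.0019]]
side [0.4811 0.3748 0.035 ] 167.84999033694064 [0.2818 0.0404 0.    ]
top [0.4772 0.3745 0.035 ] 168.03473055883524 [0.2325 0.0354 0.    ]
plate top [[ 0.6106 -0.1788  0.008 ]
 [ 0.5233 -0.1859  0.008 ]
 [ 0.6427  0.071   0.008 ]
 [ 0.4545  0.0552  0.008 ]
 [ 0.6292  0.2171  0.008 ]
 [ 0.4454  0.1985  0.008 ]]
plate side [[ 0.6126 -0.1762  0.008 ]
 [ 0.5266 -0.1855  0.008 ]
 [ 0.6331  0.2207  0.008 ]
 [ 0.4448  0.2065  0.008 ]]
rim top [[0.6254 0.1887 0.073 ]
 [0.6285 0.082  0.073 ]
 [0.4532 0.0693 0.073 ]
 [0.4486 0.178  0.073 ]]
rim side [[0.6316 0.1962 0.073 ]
 [0.6379 0.0839 0.073 ]
 [0.4566 0.0701 0.073 ]
 [0.4521 0.1829 0.073 ]]
[[0.6299 0.1899 0.0636 0.0028]
 [0.6337 0.082  0.0696 0.0046]
 [0.4549 0.0692 0.0716 0.0016]
 [0.4503 0.1787 0.067  0.0014]]
```

Run:
```python
import cv2
t=cv2.imread("pics/top0.png"); s=cv2.imread("pics/side0.png")
a=cv2.resize(t[180:262,232:300],None,fx=7,fy=7,interpolation=cv2.INTER_CUBIC)
cv2.imwrite("pics/tp.png",cv2.convertScaleAbs(a,alpha=1.6))
b=cv2.resize(s[230:300,290:380],None,fx=8,fy=8,interpolation=cv2.INTER_CUBIC)
cv2.imwrite("pics/sp.png",cv2.convertScaleAbs(b,alpha=1.3))
```

```text
(no output)
```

View pics/tp.png

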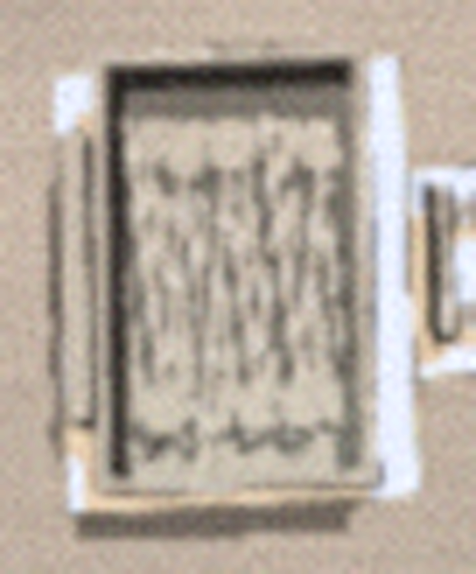

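View pics/sp.png

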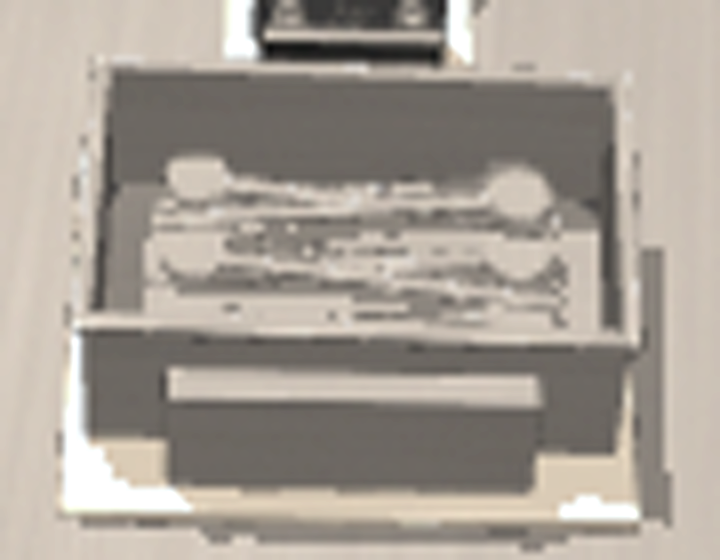

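Run:
```python
from h import *
np.set_printoptions(precision=4,suppress=True)
f=lambda p,k,o:(np.array(p,float)+.5)/k-.5+o
rs=f([(76,328),(93,62),(632,74),(638,347)],8,[290,230])
rt=f([(104,62),(356,60),(376,484),(98,488)],7,[232,180])
S=onz('side',rs,.073);T=onz('top',rt,.073)
for P in(S,T):
    print(P,P.mean(0)); print([np.linalg.norm(P[i]-P[i-1]) for i in range(4)],[np.degrees(np.arctan2(*(P[a]-P[b])[[1,0]])) for a,b in((0,3),(1,2))],[np.degrees(np.arctan2(*(P[a]-P[b])[[1,0]]))-90 for a,b in((0,1),(3,2))])
```

```text
[[0.631  0.194  0.073 ]
 [0.6395 0.0834 0.073 ]
 [0.4572 0.0695 0.073 ]
 [0.4526 0.1828 0.073 ]] [0.5451 0.1324 0.073 ]
[np.float64(0.17880670596455434), np.float64(0.1109173515164433), np.float64(0.18284358677322785), np.float64(0.11337985397221971)] [np.float64(3.600480282090591), np.float64(4.366024354105886)] [np.float64(4.351135673754186), np.float64(2.302936056038476)]
[[0.6265 0.1885 0.073 ]
 [0.6303 0.0847 0.073 ]
 [0.456  0.0699 0.073 ]
 [0.4514 0.1821 0.073 ]] [0.541  0.1313 0.073 ]
[np.float64(0.17519294163382104), np.float64(0.10388147529840984), np.float64(0.17493692160969365), np.float64(0.11229903244740964)] [np.float64(2.0992471790950855), np.float64(4.856938250564834)] [np.float64(2.101834278272648), np.float64(2.3356261364463933)]
```

```bash
cat >> h.py <<'E'
from scipy.spatial.transform import Rotation as Ro
def go(pos,yaw):
    o=get_obs(); R=Ro.from_euler('xyz',o['ee_rot'],degrees=True); T=Ro.from_euler('xyz',[180,0,yaw],degrees=True)
    print('clk',o['clock'],'pos',o['tool_pos'].round(4),'rot',o['ee_rot'].round(2),'F',o['force'].round(1),'gap',round(o['finger_gap'],4))
    print('lin',R.inv().apply(np.array(pos)-o['tool_pos']).round(4),'turn',(R.inv()*T).as_rotvec(degrees=True).round(2))
E
python3 -c "
from h import *
go([.479,.3745,.13],-102)"
```

```text
clk 0.1 pos [ 0.1953 -0.5401  0.2302] rot [-1.7998e+02  1.2000e-01 -7.0130e+01] F [-0.3 -0.   0.9] gap 0.0853
lin [-0.7635 -0.5776  0.102 ] turn [2.000e-02 1.200e-01 3.187e+01]
```

Request:
jog_arm(
  linear=[
    [-0.7635,-0.5776,0.06],
    [-0.7635,-0.5776,0.06],
    [-0.7635,-0.5776,0.06],
    [-0.7635,-0.5776,0.06],
    [-0.7635,-0.5776,0.06],
    [-0.7635,-0.5776,0.06],
    [-0.7635,-0.5776,0.06],
    [-0.7635,-0.5776,0.06],
    [-0.7635,-0.5776,0.06],
    [-0.7635,-0.5776,0.06],
    [-0.7635,-0.5776,0.06],
    [-0.7635,-0.5776,0.06],
    [-0.7635,-0.5776,0.06],
    [-0.7635,-0.5776,0.06],
    [-0.7635,-0.5776,0.06],
    [-0.7635,-0.5776,0.06],
    [-0.7635,-0.5776,0.1],
    [-0.7635,-0.5776,0.1],
    [-0.7635,-0.5776,0.1],
    [-0.7635,-0.5776,0.1],
  ],
  turn=[
    [0,0,32],
    [0,0,32],
    [0,0,32],
    [0,0,32],
    [0,0,32],
    [0,0,32],
    [0,0,32],
    [0,0,32],
    [0,0,32],
    [0,0,32],
    [0,0,32],
    [0,0,32],
    [0,0,32],
    [0,0,32],
    [0,0,32],
    [0,0,32],
    [0,0,32],
    [0,0,32],
    [0,0,32],
    [0,0,32],
  ],
  jaw=[1,1,1,1,1,1,1,1,1,1,1,1,1,1,1,1,1,1,1,1],
)

```text
clock: 2.1
tool_pos: [0.4782, 0.3778, 0.1292]
ee_rot: [179.8, 0.1, -102.0]
force: [-0.6, -0.3, -0.7]
finger_gap: 0.0852
```

```bash
python3 -c "
from h import *
go([.479,.3745,.019],-102)
im=vision.get_image('side');cv2.imwrite('pics/s1.png',im[:,:,::-1])"
```

```text
clk 2.1 pos [0.4782 0.3778 0.1292] rot [ 1.7981e+02  6.0000e-02 -1.0196e+02] F [-0.6 -0.3 -0.7] gap 0.0852
lin [ 0.0031 -0.0018  0.1102] turn [0.19 0.06 0.04]
```

View pics/s1.png

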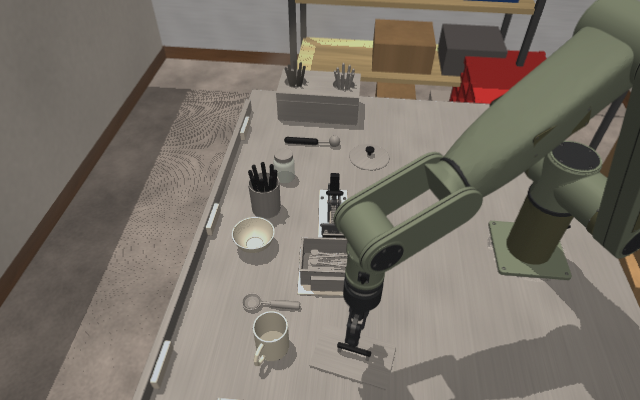

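Request:
jog_arm(
  linear=[
    [0.003,-0.002,0.04],
    [0.003,-0.002,0.08],
    [0.003,-0.002,0.1],
    [0.003,-0.002,0.11],
    [0.003,-0.002,0.11],
    [0.003,-0.002,0.11],
    [0.003,-0.002,0.11],
    [0.003,-0.002,0.11],
    [0.003,-0.002,0.11],
    [0.003,-0.002,0.11],
    [0.003,-0.002,0.11],
    [0.003,-0.002,0.11],
  ],
  turn=[
    [0.2,0,0],
    [0.2,0,0],
    [0.2,0,0],
    [0.2,0,0],
    [0.2,0,0],
    [0.2,0,0],
    [0.2,0,0],
    [0.2,0,0],
    [0.2,0,0],
    [0.2,0,0],
    [0.2,0,0],
    [0.2,0,0],
  ],
  jaw=[1,1,1,1,0.5,0.2,0,0,0,0,0,0],
)

```text
clock: 3.35
tool_pos: [0.4802, 0.3757, 0.0204]
ee_rot: [-179.9, 0.2, -101.9]
force: [-1.3, -1.2, 6.2]
finger_gap: 0.0107
```

```bash
python3 -c "
from h import *
go([.542,.132,.15],-86.2)
"
```

```text
clk 3.35 pos [0.4802 0.3757 0.0204] rot [-179.9     0.18 -101.94] F [-1.3 -1.2  6.2] gap 0.0107
lin [ 0.2253 -0.1111 -0.1301] turn [ -0.13   0.16 -15.74]
```

Request:
jog_arm(
  linear=[
    [0,0,-0.03],
    [0,0,-0.07],
    [0,0,-0.11],
    [0.05,-0.025,-0.13],
    [0.09,-0.044,-0.13],
    [0.135,-0.0665,-0.13],
    [0.18,-0.0888,-0.13],
    [0.21,-0.1036,-0.13],
    [0.2253,-0.1111,-0.13],
    [0.2253,-0.1111,-0.13],
    [0.2253,-0.1111,-0.12],
    [0.2253,-0.1111,-0.11],
    [0.2253,-0.1111,-0.11],
    [0.2253,-0.1111,-0.11],
  ],
  turn=[
    [0,0.1,0],
    [0,0.1,0],
    [0,0.1,0],
    [0,0.1,-4],
    [0,0.1,-8],
    [0,0.1,-11],
    [0,0.1,-14],
    [0,0.1,-15.7],
    [0,0.1,-15.7],
    [0,0.1,-15.7],
    [0,0.1,-15.7],
    [0,0.1,-15.7],
    [0,0.1,-15.7],
    [0,0.1,-15.7],
  ],
  jaw=[0,0,0,0,0,0,0,0,0,0,0,0,0,0],
)

```text
clock: 4.75
tool_pos: [0.541, 0.133, 0.1287]
ee_rot: [180.0, 0.0, -86.1]
force: [0.6, 0.0, -3.1]
finger_gap: 0.0103
```

```bash
python3 -c "
from h import *
go([.542,.132,.1],-86.2)
for n in('side','top'):
    im=vision.get_image(n);cv2.imwrite(f'pics/{n}2.png',im[:,:,::-1])
    b=(im[215:325,265:405] if n=='side' else im[165:275,215:315])[:,:,::-1]; k=5.7 if n=='side' else 5.4
    cv2.imwrite(f'pics/{n}2c.png',cv2.convertScaleAbs(cv2.resize(b,None,fx=k,fy=k,interpolation=cv2.INTER_CUBIC),alpha=1.4))
"
```

```text
clk 4.75 pos [0.541  0.133  0.1287] rot [ 1.7999e+02  4.0000e-02 -8.6140e+01] F [ 0.6  0.  -3.1] gap 0.0103
lin [ 0.0011 -0.001   0.0287] turn [0.01 0.04 0.06]
```

View pics/side2c.png

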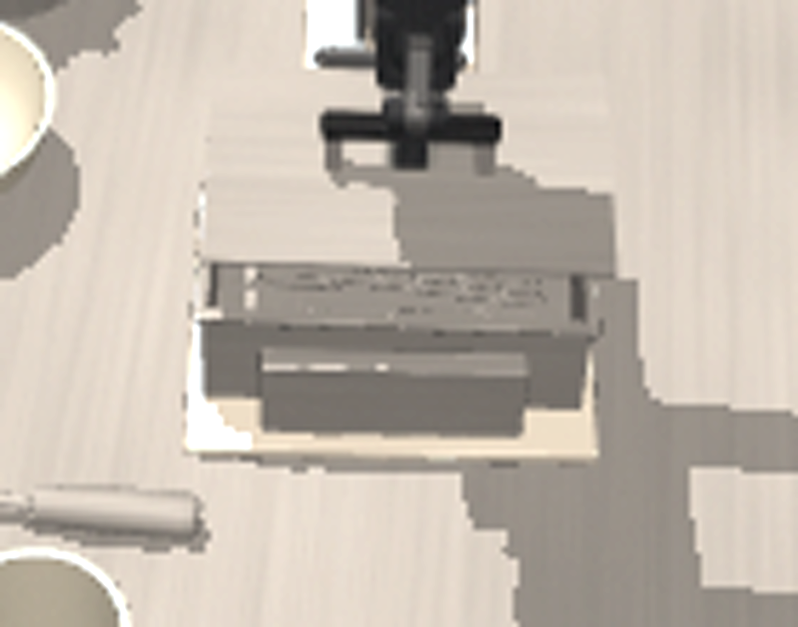

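View pics/top2c.png

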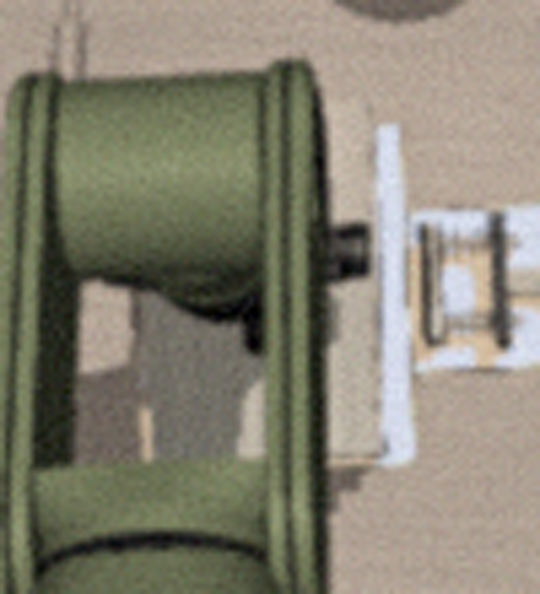

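```bash
python3 - <<'E'
from h import *
np.set_printoptions(precision=4,suppress=True)
f=lambda p,k,o:(np.array(p,float)+.5)/k-.5+o
L=onz('side',f([(203,262),(614,276)],5.7,[265,215]),.1145); print(L,np.linalg.norm(L[0]-L[1]),L.mean(0))
Rm=onz('side',f([(196,319),(602,333)],5.7,[265,215]),.073); print(Rm,np.linalg.norm(Rm[0]-Rm[1]),Rm.mean(0))
for P in(L,Rm): d=P[0]-P[1];print(np.degrees(np.arctan2(d[1],d[0])))
E
python3 - <<'E'
import cv2
b=cv2.imread('pics/side2.png')[255:285,290:385]
cv2.imwrite('pics/z.png',cv2.convertScaleAbs(cv2.resize(b,None,fx=8,fy=8,interpolation=cv2.INTER_NEAREST),alpha=1.3))
E
```

```text
[[0.6274 0.1937 0.1145]
 [0.4487 0.1826 0.1145]] 0.17901259665256233 [0.538  0.1881 0.1145]
[[0.6313 0.194  0.073 ]
 [0.4503 0.1828 0.073 ]] 0.18128615326969527 [0.5408 0.1884 0.073 ]
3.5548903728028742
3.5533586646001214
```

View pics/z.png

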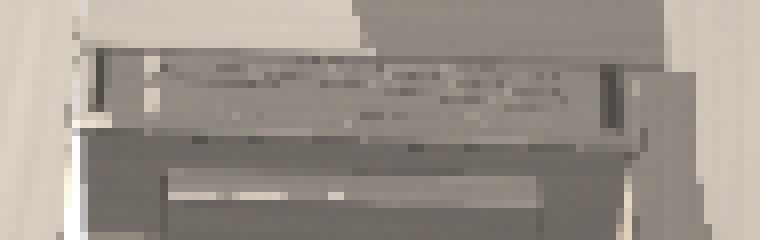

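Run:
```python
from h import *
np.set_printoptions(precision=4,suppress=True)
f=lambda p,k,o:(np.array(p,float))/k-.5+o
L=onz('side',f([(80,49),(664,70)],8,[290,255]),.1145); print(L,np.linalg.norm(L[0]-L[1]),L.mean(0))
Rm=onz('side',f([(73,127),(638,151)],8,[290,255]),.073); print(Rm,np.linalg.norm(Rm[0]-Rm[1]),Rm.mean(0))
for P in(L,Rm): d=P[0]-P[1];print(np.degrees(np.arctan2(d[1],d[0])))
```

```text
[[0.6291 0.1941 0.1145]
 [0.4482 0.1832 0.1145]] 0.1811860692185806 [0.5386 0.1887 0.1145]
[[0.6322 0.1936 0.073 ]
 [0.4527 0.1842 0.073 ]] 0.17975488422459798 [0.5425 0.1889 0.073 ]
3.4196706952829774
2.992239979742751
```

```bash
python3 -c "
from h import *
go([.5443,.1350,.0965],-86.2)
"
```

```text
clk 4.85 pos [0.5421 0.1328 0.1299] rot [-1.7986e+02  4.0000e-02 -8.6160e+01] F [-0.4 -0.6 -3.3] gap 0.0102
lin [-0.002  -0.0023  0.0334] turn [-0.14  0.04  0.04]
```

Request:
jog_arm(
  linear=[
    [-0.002,-0.0023,0.015],
    [-0.002,-0.0023,0.028],
    [-0.002,-0.0023,0.0334],
    [-0.002,-0.0023,0.0334],
    [-0.002,-0.0023,0.0334],
  ],
  turn=[
    [-0.1,0,0],
    [-0.1,0,0],
    [-0.1,0,0],
    [-0.1,0,0],
    [-0.1,0,0],
  ],
  jaw=[0,0,0,0,0],
)

```text
clock: 5.35
tool_pos: [0.5441, 0.1349, 0.0961]
ee_rot: [180.0, 0.0, -86.2]
force: [-0.3, 0.2, -3.1]
finger_gap: 0.0105
```

```bash
python3 -c "
from h import *
im=vision.get_image('side')
go([.5443,.1350,.0875],-86.2)
b=im[230:290,285:385,::-1]
cv2.imwrite('pics/s3.png',cv2.convertScaleAbs(cv2.resize(b,None,fx=8,fy=8,interpolation=cv2.INTER_NEAREST),alpha=1.3))
"
```

```text
clk 5.4 pos [0.5445 0.1349 0.0966] rot [-1.7994e+02  4.0000e-02 -8.6170e+01] F [-0.7 -0.4 -3.1] gap 0.0103
lin [-0.0001  0.0002  0.0091] turn [-0.06  0.04  0.03]
```

View pics/s3.png

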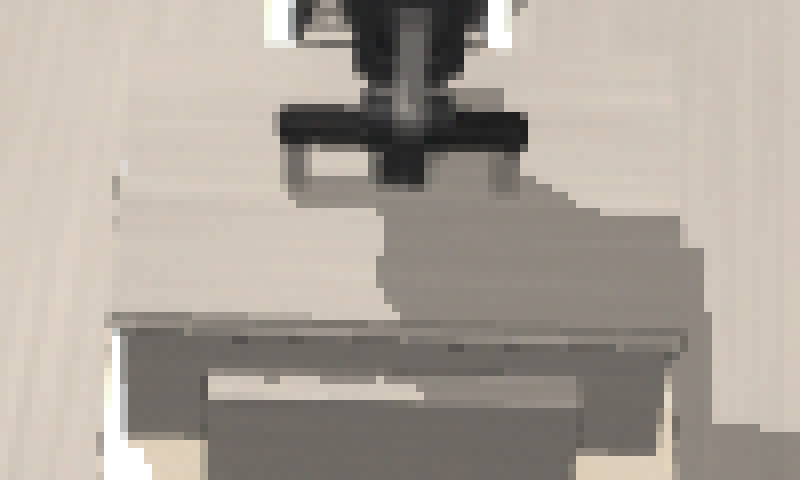

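Run:
```python
from h import *
np.set_printoptions(precision=4,suppress=True)
f=lambda p,k,o:(np.array(p,float))/k-.5+o
c=np.array([.5445,.1349]);a=np.radians(3.6);R=np.array([[np.cos(a),-np.sin(a)],[np.sin(a),np.cos(a)]])
print('pan assumed', (proj('side',[[*(c+R@np.array(q)),.073] for q in((.088,.054),(-.088,.054))])+.5-[285,230])*8)
print('lid expect', (proj('side',[[*(c+R@np.array(q)),z] for z in(.082,.085) for q in((.091,.057),(-.091,.057))])+.5-[285,230])*8)
```

```text
pan assumed [[122.9674 329.8095]
 [676.2963 348.5243]]
lid expect [[112.3165 320.1465]
 [688.6017 339.6117]
 [112.1068 314.43  ]
 [689.4235 333.9139]]
```

Request:
jog_arm(
  linear=[
    [0.0,0.001,0.003],
    [0.0,0.001,0.006],
    [0.0,0.001,0.009],
    [0.0,0.001,0.0095],
    [0.0,0.001,0.0095],
  ],
  turn=[
    [0,0,0],
    [0,0,0],
    [0,0,0],
    [0,0,0],
    [0,0,0],
  ],
  jaw=[0,0,0,0,0],
)

```text
clock: 5.9
tool_pos: [0.5437, 0.1348, 0.0874]
ee_rot: [-179.9, 0.0, -86.2]
force: [-0.5, -0.2, -0.7]
finger_gap: 0.0103
```

Request:
jog_arm(
  linear=[
    [0,0,0],
    [0,0,0],
    [0,0,0],
    [0,0,0],
    [0,0,-0.03],
    [0,0,-0.07],
    [0,0,-0.11],
    [0,0,-0.13],
    [0,0,-0.13],
  ],
  turn=[
    [0,0,0],
    [0,0,0],
    [0,0,0],
    [0,0,0],
    [0,0,0],
    [0,0,0],
    [0,0,0],
    [0,0,0],
    [0,0,0],
  ],
  jaw=[0.4,0.7,1,1,1,1,1,1,1],
)

```text
clock: 6.8
tool_pos: [0.5465, 0.135, 0.2222]
ee_rot: [-179.4, 0.1, -86.2]
force: [-0.3, -0.1, -0.2]
finger_gap: 0.0856
```

```bash
python3 -c "
from h import *
im=vision.get_image('side')
go([.56,-.10,.20],-86)
cv2.imwrite('pics/side4.png',im[:,:,::-1])
b=im[165:290,285:385,::-1]
cv2.imwrite('pics/s4.png',cv2.convertScaleAbs(cv2.resize(b,None,fx=4.8,fy=4.8,interpolation=cv2.INTER_NEAREST),alpha=1.3))
"
```

```text
clk 6.85 pos [0.5448 0.1348 0.2194] rot [-1.7966e+02  4.0000e-02 -8.6170e+01] F [ 0.  -0.9 -1.3] gap 0.0852
lin [0.2353 0.0007 0.0192] turn [-0.34  0.04 -0.17]
```

View pics/s4.png

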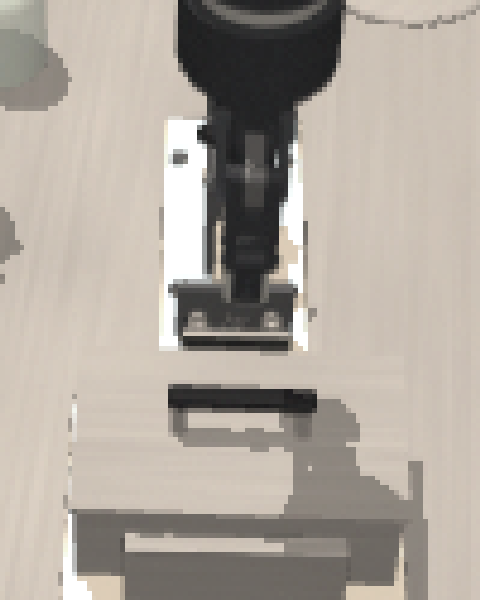

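Run:
```python
import cv2
t=cv2.imread("pics/top0.png"); s=cv2.imread("pics/side0.png")
cv2.imwrite("pics/t5.png",cv2.convertScaleAbs(cv2.resize(t[192:240,285:380],None,fx=8,fy=8,interpolation=cv2.INTER_CUBIC),alpha=2.2))
cv2.imwrite("pics/s5.png",cv2.convertScaleAbs(cv2.resize(s[168:244,310:362],None,fx=7.8,fy=7.8,interpolation=cv2.INTER_CUBIC),alpha=2.2))
```

```text
(no output)
```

View pics/t5.png

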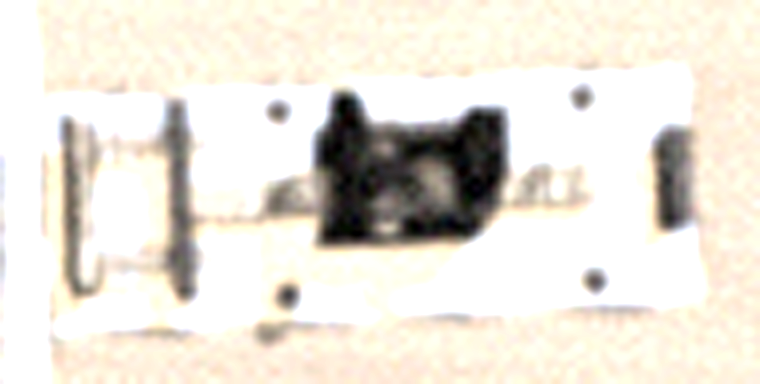

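View pics/s5.png

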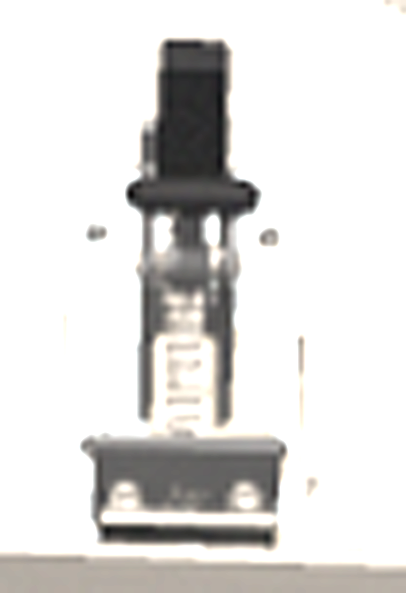

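Run:
```python
from h import *
np.set_printoptions(precision=4,suppress=True)
f=lambda p,k,o:(np.array(p,float)+.5)/k-.5+o
so=[310,168]; to=[285,192]
print('post top side',P:=onz('side',f([(161,43),(229,43),(161,66),(229,66)],7.8,so),.152),P.mean(0))
print('bar side',P:=onz('side',f([(128,193),(259,193)],7.8,so),.122),P.mean(0))
print('bar top',P:=onz('top',f([(345,93),(338,240)],8,to),.122),P.mean(0))
print('post top',P:=onz('top',f([(467,112),(505,110)],8,to),.152),P.mean(0))
print('tri bar',tri(f([(194,193)],7.8,so),f([(341,167)],8,to)))
# jaw plate top edge z=? and pad face top z .054
print('padface top side',P:=onz('side',f([(100,520),(275,520)],7.8,so),.054),P.mean(0))
print('padface top T',P:=onz('top',f([(67,118),(76,294)],8,to),.054),P.mean(0))
print('jawplate T',P:=onz('top',f([(176,102),(184,296)],8,to),.056),P.mean(0))
# clamp predicted from plate
```

```text
post top side [[ 0.5771 -0.0972  0.152 ]
 [ 0.5523 -0.0999  0.152 ]
 [ 0.5761 -0.0847  0.152 ]
 [ 0.5515 -0.0874  0.152 ]] [ 0.5642 -0.0923  0.152 ]
bar side [[ 0.5844 -0.0482  0.122 ]
 [ 0.5371 -0.0532  0.122 ]] [ 0.5607 -0.0507  0.122 ]
bar top [[ 0.5823 -0.046   0.122 ]
 [ 0.5309 -0.0448  0.122 ]] [ 0.5566 -0.0454  0.122 ]
post top [[ 0.5723 -0.0868  0.152 ]
 [ 0.5734 -0.0997  0.152 ]] [ 0.5729 -0.0932  0.152 ]
tri bar [[ 0.558  -0.0453  0.1268  0.0023]]
padface top side [[0.5845 0.0501 0.054 ]
 [0.5223 0.0435 0.054 ]] [0.5534 0.0468 0.054 ]
padface top T [[0.5808 0.0534 0.054 ]
 [0.5165 0.0479 0.054 ]] [0.5487 0.0507 0.054 ]
jawplate T [[0.5875 0.0138 0.056 ]
 [0.5167 0.0088 0.056 ]] [0.5521 0.0113 0.056 ]
```

```bash
python3 -c "
from h import *
go([.5603,-.0701,.20],-85.7)
t=cv2.imread('pics/top0.png')
print(onz('top',[[342,142],[392,156]],.05))
"
```

```text
clk 6.85 pos [0.5448 0.1348 0.2194] rot [-1.7966e+02  4.0000e-02 -8.6170e+01] F [ 0.  -0.9 -1.3] gap 0.0852
lin [ 0.2055 -0.0016  0.0193] turn [-0.34  0.04 -0.47]
[[ 0.78012873 -0.08638536  0.05      ]
 [ 0.74148676 -0.23667723  0.05      ]]
```

Request:
jog_arm(
  linear=[
    [0.05,0,0],
    [0.1,0,0],
    [0.145,-0.001,0.01],
    [0.185,-0.0015,0.019],
    [0.2055,-0.0016,0.0193],
    [0.2055,-0.0016,0.0193],
    [0.2055,-0.0016,0.0193],
    [0.2055,-0.0016,0.0193],
  ],
  turn=[
    [-0.3,0,-0.5],
    [-0.3,0,-0.5],
    [-0.3,0,-0.5],
    [-0.3,0,-0.5],
    [-0.3,0,-0.5],
    [-0.3,0,-0.5],
    [-0.3,0,-0.5],
    [-0.3,0,-0.5],
  ],
  jaw=[1,1,1,1,1,1,1,1],
)

```text
clock: 7.65
tool_pos: [0.5597, -0.0689, 0.199]
ee_rot: [179.9, 0.1, -85.6]
force: [0.2, 0.5, -0.2]
finger_gap: 0.0857
```

```bash
cat > look.py <<'E'
import sys
from h import *
n=sys.argv[1]
im={k:vision.get_image(k) for k in('side','top')}
for k in im: cv2.imwrite(f'pics/{k}{n}.png',im[k][:,:,::-1])
b=im['side'][140:300,280:400,::-1]; t=im['top'][185:255,225:385,::-1]
cv2.imwrite(f'pics/sc{n}.png',cv2.convertScaleAbs(cv2.resize(b,None,fx=3.7,fy=3.7,interpolation=cv2.INTER_CUBIC),alpha=1.6))
cv2.imwrite(f'pics/tc{n}.png',cv2.convertScaleAbs(cv2.resize(t,None,fx=5,fy=5,interpolation=cv2.INTER_CUBIC),alpha=2))
E
python3 look.py 6; python3 -c "
from h import *
go([.5603,-.0701,.10],-85.7)"
```

```text
clk 7.75 pos [ 0.5601 -0.0687  0.1997] rot [-1.7999e+02  7.0000e-02 -8.5560e+01] F [ 0.  -0.9  0.1] gap 0.0856
lin [ 0.0015 -0.0001  0.0997] turn [-0.01  0.07  0.14]
```

View pics/sc6.png

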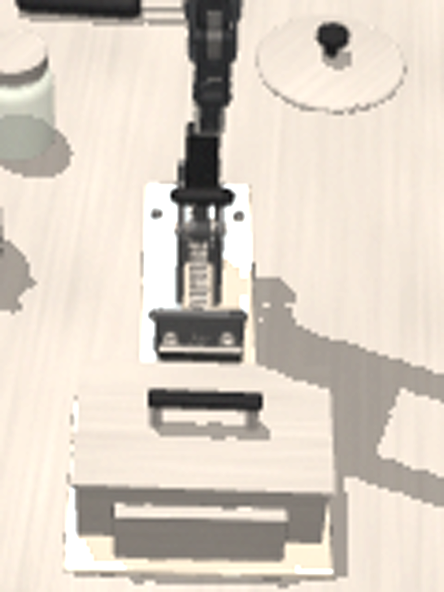

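View pics/tc6.png

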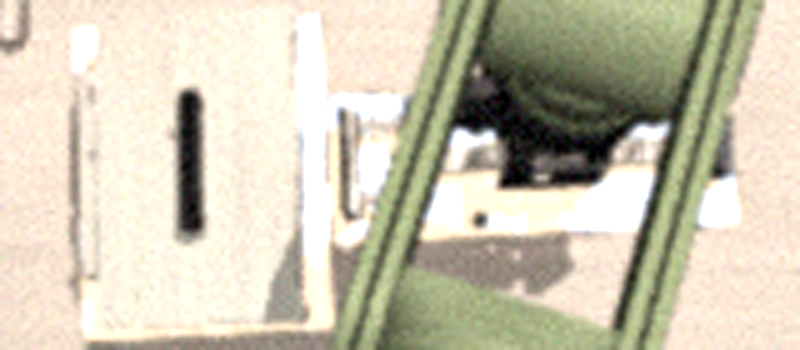

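Request:
jog_arm(
  linear=[
    [0.0015,0,0.03],
    [0.0015,0,0.06],
    [0.0015,0,0.085],
    [0.0015,0,0.098],
    [0.0015,0,0.0997],
    [0.0015,0,0.0997],
  ],
  turn=[
    [0,0,0],
    [0,0,0],
    [0,0,0],
    [0,0,0],
    [0,0,0],
    [0,0,0],
  ],
  jaw=[1,1,1,1,1,1],
)

```text
clock: 8.35
tool_pos: [0.5607, -0.0698, 0.1005]
ee_rot: [-179.9, 0.1, -85.5]
force: [0.7, -0.4, 0.9]
finger_gap: 0.0856
```

```bash
python3 look.py 7; python3 -c "
from h import *
go([.5603,-.0701,.10],-85.7)"
```

```text
clk 8.45 pos [ 0.5616 -0.0703  0.1017] rot [-179.81    0.    -85.55] F [-0.3  0.2  0.6] gap 0.0852
lin [-0.0003  0.0013  0.0017] turn [-0.19  0.    0.15]
```

View pics/sc7.png

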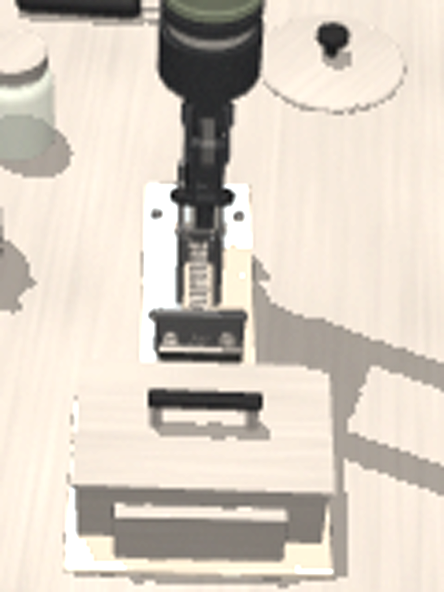

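View pics/tc7.png

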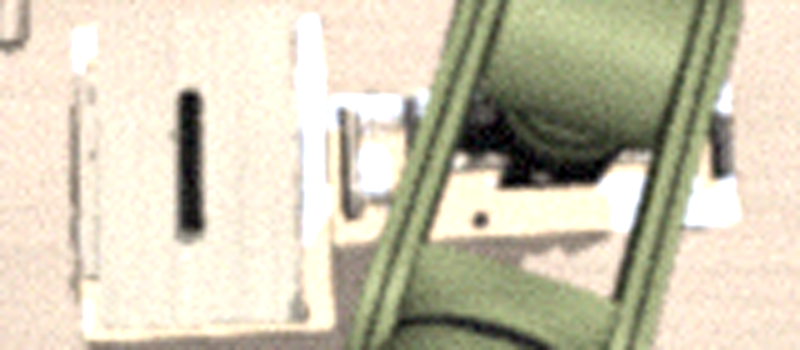

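Request:
jog_arm(
  linear=[
    [0,0,0.001],
    [0,0,0.001],
    [0,0,0.001],
    [0.002,0,0.001],
    [0.004,0,0.001],
    [0.005,0,0.001],
  ],
  turn=[
    [0,0,0],
    [0,0,0],
    [0,0,0],
    [0,0,0],
    [0,0,0],
    [0,0,0],
  ],
  jaw=[0.85,0.76,0.72,0.68,0.64,0.6],
)

```text
clock: 9.05
tool_pos: [0.5631, -0.0759, 0.1028]
ee_rot: [-179.7, -0.0, -85.6]
force: [-1.7, 1.7, 10.0]
finger_gap: 0.0519
```

Request:
jog_arm(
  linear=[
    [0.002,0,0.0005],
    [0.004,0,0.001],
    [0.006,0,0.001],
    [0.008,0,0.001],
    [0.009,0,0.001],
    [0.009,0,0.001],
  ],
  turn=[
    [0,0,0],
    [0,0,0],
    [0,0,0],
    [0,0,0],
    [0,0,0],
    [0,0,0],
  ],
  jaw=[0.55,0.5,0.45,0.41,0.385,0.38],
)

```text
clock: 9.65
tool_pos: [0.5645, -0.0851, 0.1039]
ee_rot: [-179.6, -0.1, -85.6]
force: [-2.9, -0.2, 9.8]
finger_gap: 0.0328
```

```bash
python3 look.py 8; python3 -c "
from h import *
go([.5603,-.0701,.10],-85.7)"
```

```text
clk 9.75 pos [ 0.5645 -0.0851  0.1039] rot [-1.7959e+02 -8.0000e-02 -8.5570e+01] F [-3.9 -0.5 10.2] gap 0.0326
lin [-0.0153  0.0031  0.0038] turn [-0.41 -0.08  0.13]
```

View pics/sc8.png

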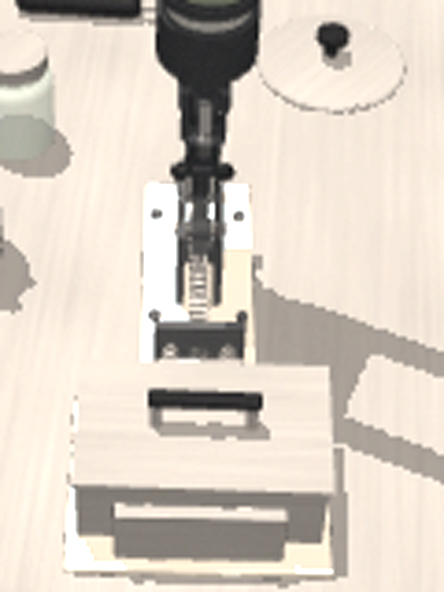

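View pics/tc8.png

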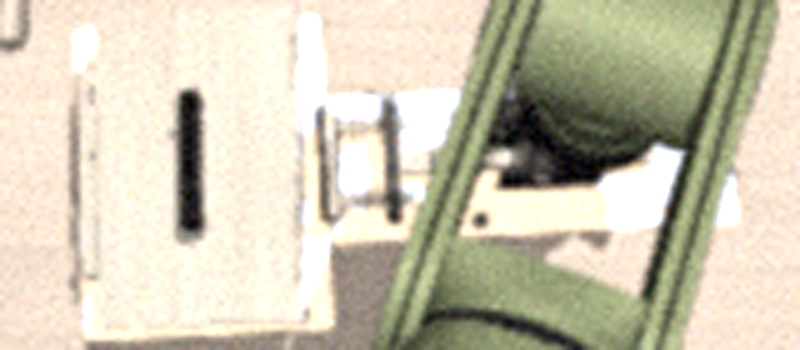

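Request:
jog_arm(
  linear=[
    [-0.004,0.001,0.001],
    [-0.01,0.002,0.003],
    [-0.0148,0.003,0.003],
    [-0.0148,0.003,0.003],
    [-0.0148,0.003,0.003],
    [-0.0148,0.003,0.003],
    [-0.0148,0.003,0.003],
    [-0.013,0.003,0.003],
    [-0.0105,0.003,0.002],
    [-0.008,0.003,0.001],
    [-0.006,0.003,0.0005],
    [-0.004,0.003,0.0005],
    [-0.002,0.003,0.0005],
    [-0.001,0.003,0.001],
    [-0.0005,0.003,0.001],
    [-0.0005,0.003,0.001],
  ],
  turn=[
    [0,0,0],
    [0,0,0],
    [0,0,0],
    [0,0,0],
    [0,0,0],
    [0,0,0],
    [0,0,0],
    [0,0,0],
    [0,0,0],
    [0,0,0],
    [0,0,0],
    [0,0,0],
    [0,0,0],
    [0,0,0],
    [0,0,0],
    [0,0,0],
  ],
  jaw=[0.5,0.65,0.78,0.8,0.8,0.8,0.76,0.7,0.64,0.58,0.53,0.48,0.44,0.41,0.385,0.38],
)

```text
clock: 11.35
tool_pos: [0.5621, -0.0854, 0.1046]
ee_rot: [-179.5, -0.1, -85.6]
force: [-3.7, 0.9, 10.3]
finger_gap: 0.0327
```

```bash
python3 look.py 9; python3 -c "
from h import *
go([.5603,-.0701,.10],-85.7)"
```

```text
clk 11.45 pos [ 0.5621 -0.0854  0.1046] rot [-1.7951e+02 -1.3000e-01 -8.5560e+01] F [-3.3  1.5 10.2] gap 0.0328
lin [-0.0154  0.0007  0.0045] turn [-0.49 -0.13  0.14]
```

View pics/sc9.png

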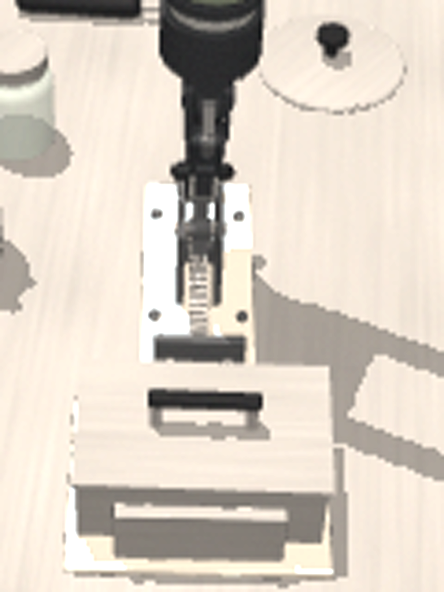

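View pics/tc9.png

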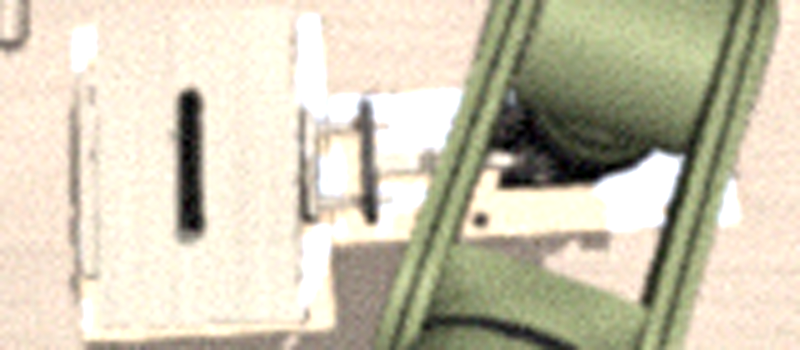

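```bash
cat > jawm.py <<'E'
from h import *
import sys
O=np.array([.5517,.0441]);a=np.radians(4.3);u=np.array([-np.sin(a),np.cos(a)])
def m(im,lo=285,hi=330):
    out=[]
    for y in (206,208,210,222,224,226):
        row=im[y,lo:hi].astype(float).mean(1)
        row=np.convolve(row,[.25,.5,.25],'same')[1:-1]
        d=np.where(row<.6*np.median(row[row>np.median(row)]),1,0)
        idx=np.nonzero(d)[0]
        g=np.split(idx,np.nonzero(np.diff(idx)>1)[0]+1) if len(idx) else []
        out.append((y,[(round(float(np.average(k,weights=255-row[k]))+lo+1,2),len(k)) for k in g]))
    return out
if __name__=='__main__':
  for n in sys.argv[1:]:
    im=cv2.imread(f'pics/top{n}.png')
    print(n)
    for y,g in m(im):
        print(y,[(c,l,'s=%.1f'%(1e3*((onz('top',[[c,y]],.056)[0,:2]-O)@u))) for c,l in g])
E
python3 jawm.py 0 8 9
```

```text
0
206 [(306.5, 2, 's=-32.5'), (319.49, 2, 's=-70.3'), (327.08, 3, 's=-92.4')]
208 [(293.49, 2, 's=5.6'), (306.49, 4, 's=-32.2'), (326.57, 4, 's=-90.6')]
210 [(293.49, 2, 's=5.9'), (306.04, 5, 's=-30.6'), (326.11, 5, 's=-89.0')]
222 [(293.5, 2, 's=7.2'), (307.01, 3, 's=-31.8'), (326.51, 4, 's=-88.3')]
224 [(293.49, 2, 's=7.5'), (306.54, 4, 's=-30.2')]
226 [(293.5, 2, 's=7.7'), (307.02, 3, 's=-31.4')]
8
206 [(302.49, 2, 's=-20.8'), (322.77, 12, 's=-79.8')]
208 [(289.0, 1, 's=18.7'), (302.02, 3, 's=-19.2'), (322.34, 13, 's=-78.3')]
210 [(302.0, 3, 's=-18.9'), (318.01, 3, 's=-65.4'), (325.13, 7, 's=-86.1')]
222 [(289.5, 2, 's=18.8'), (302.99, 3, 's=-20.2'), (315.48, 8, 's=-56.4'), (326.52, 4, 's=-88.4')]
224 [(289.5, 2, 's=19.0'), (303.0, 5, 's=-20.0'), (313.01, 3, 's=-48.9'), (317.5, 2, 's=-61.9')]
226 [(289.5, 2, 's=19.3'), (303.03, 3, 's=-19.8'), (312.5, 4, 's=-47.2'), (316.51, 2, 's=-58.8')]
9
206 [(297.5, 2, 's=-6.3'), (322.78, 12, 's=-79.9')]
208 [(297.04, 3, 's=-4.7'), (322.3, 13, 's=-78.2')]
210 [(297.02, 5, 's=-4.4'), (322.38, 13, 's=-78.1')]
222 [(286.0, 1, 's=28.9'), (298.03, 3, 's=-5.9'), (315.49, 8, 's=-56.4'), (326.51, 4, 's=-88.3')]
224 [(286.0, 1, 's=29.1'), (297.57, 4, 's=-4.3'), (314.99, 7, 's=-54.7')]
226 [(286.0, 1, 's=29.4'), (298.03, 3, 's=-5.4'), (314.47, 8, 's=-52.9')]
```

Request:
jog_arm(
  linear=[
    [-0.004,0.0,0.001],
    [-0.01,0.0,0.003],
    [-0.015,0.001,0.004],
    [-0.015,0.001,0.004],
    [-0.015,0.001,0.004],
    [-0.015,0.001,0.004],
    [-0.015,0.001,0.004],
    [-0.013,0.001,0.004],
    [-0.0105,0.001,0.003],
    [-0.008,0.001,0.002],
    [-0.006,0.001,0.001],
    [-0.004,0.001,0.001],
    [-0.002,0.001,0.001],
    [-0.001,0.001,0.001],
    [-0.0005,0.001,0.001],
    [-0.0005,0.001,0.001],
  ],
  turn=[
    [0,0,0],
    [0,0,0],
    [0,0,0],
    [0,0,0],
    [0,0,0],
    [0,0,0],
    [0,0,0],
    [0,0,0],
    [0,0,0],
    [0,0,0],
    [0,0,0],
    [0,0,0],
    [0,0,0],
    [0,0,0],
    [0,0,0],
    [0,0,0],
  ],
  jaw=[0.5,0.65,0.78,0.8,0.8,0.8,0.76,0.7,0.64,0.58,0.53,0.48,0.44,0.41,0.385,0.38],
)

```text
clock: 13.05
tool_pos: [0.5615, -0.0854, 0.1053]
ee_rot: [-179.5, -0.2, -85.5]
force: [-3.9, 2.4, 10.3]
finger_gap: 0.0327
```

```bash
python3 look.py 10; python3 -c "
from h import *
go([.5603,-.0701,.10],-85.7)"; python3 jawm.py 10
```

```text
clk 13.15 pos [ 0.5615 -0.0854  0.1052] rot [-179.46   -0.2   -85.54] F [-3.7  1.  10.3] gap 0.0328
lin [-0.0154  0.0001  0.0052] turn [-0.54 -0.19  0.16]
10
206 [(292.52, 2, 's=8.2'), (323.26, 11, 's=-81.3')]
208 [(293.0, 3, 's=7.0'), (322.32, 13, 's=-78.2')]
210 [(292.52, 4, 's=8.7'), (322.38, 13, 's=-78.1')]
222 [(293.97, 3, 's=5.9'), (315.5, 8, 's=-56.4'), (326.51, 4, 's=-88.3')]
224 [(293.02, 5, 's=8.9'), (314.52, 8, 's=-53.3')]
226 [(293.03, 3, 's=9.1'), (314.45, 8, 's=-52.8')]
```

View pics/sc10.png

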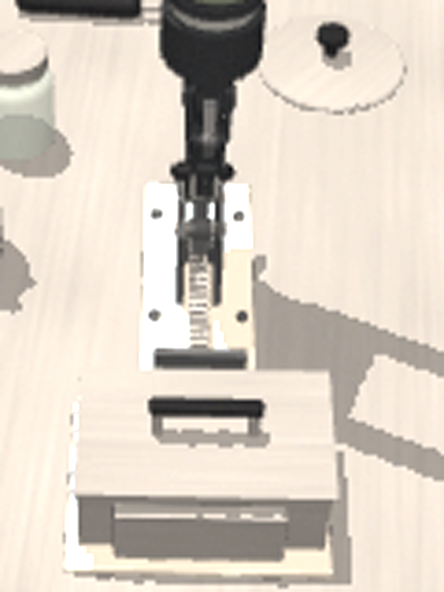

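View pics/tc10.png

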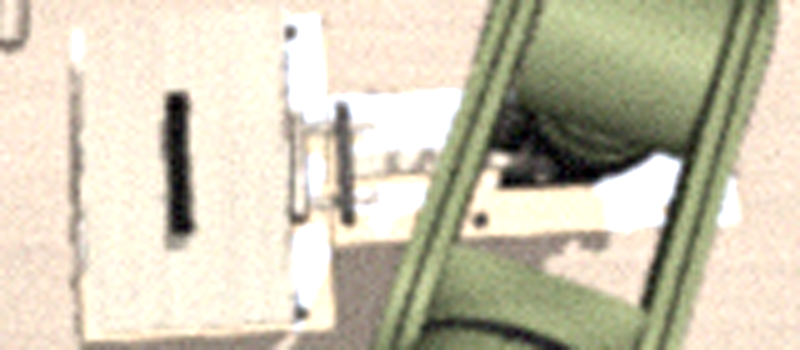

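Run:
```python
import cv2,numpy as np
L=[]
for n in(8,9,10):
    t=cv2.imread(f"pics/top{n}.png")[198:236,275:315]
    L.append(cv2.convertScaleAbs(cv2.resize(t,None,fx=6.5,fy=14,interpolation=cv2.INTER_NEAREST),alpha=2))
cv2.imwrite("pics/cmp.png",np.hstack(L))
S=[]
for n in(9,10):
    t=cv2.imread(f"pics/side{n}.png")[220:300,290:380]
    S.append(cv2.convertScaleAbs(cv2.resize(t,None,fx=4.4,fy=7,interpolation=cv2.INTER_NEAREST),alpha=1.5))
cv2.imwrite("pics/cmps.png",np.hstack(S))
```

```text
(no output)
```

View pics/cmp.png

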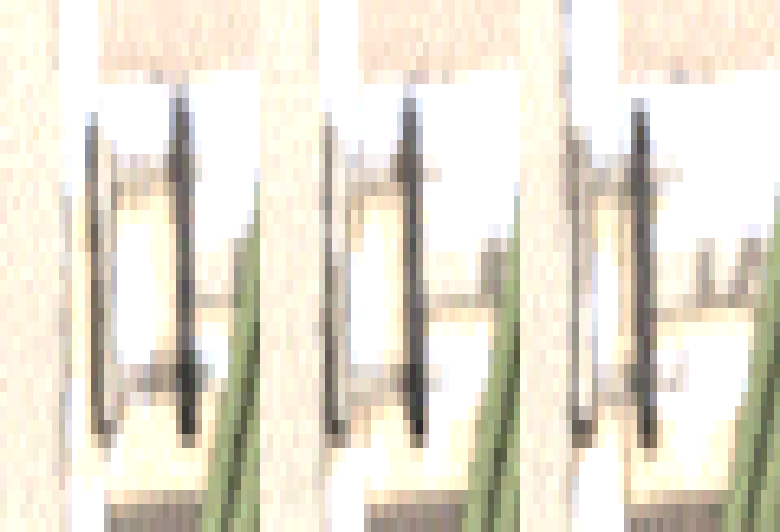

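View pics/cmps.png

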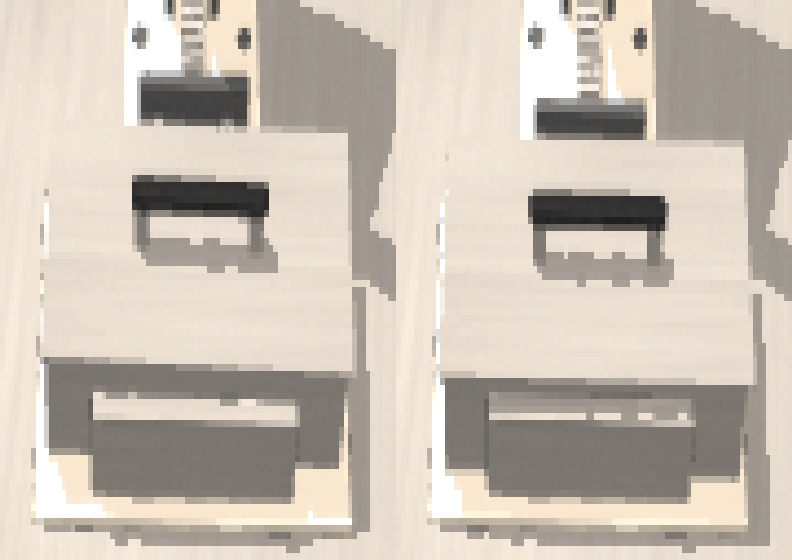

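Request:
jog_arm(
  linear=[
    [-0.004,0.0,0.001],
    [-0.01,0.0,0.003],
    [-0.015,0.0,0.004],
    [-0.015,0.0,0.004],
    [-0.015,0.0,0.004],
    [-0.015,0.0,0.004],
    [-0.015,0.0,0.004],
    [-0.013,0.0,0.004],
    [-0.0105,0.0,0.003],
    [-0.008,0.0,0.002],
    [-0.006,0.0,0.002],
    [-0.005,0.0,0.002],
    [-0.005,0.0,0.002],
    [-0.005,0.0,0.002],
  ],
  turn=[
    [0,0,0],
    [0,0,0],
    [0,0,0],
    [0,0,0],
    [0,0,0],
    [0,0,0],
    [0,0,0],
    [0,0,0],
    [0,0,0],
    [0,0,0],
    [0,0,0],
    [0,0,0],
    [0,0,0],
    [0,0,0],
  ],
  jaw=[0.5,0.65,0.78,0.8,0.8,0.8,0.76,0.7,0.64,0.58,0.53,0.5,0.49,0.49],
)

```text
clock: 14.55
tool_pos: [0.5614, -0.0807, 0.1051]
ee_rot: [-179.4, -0.2, -85.6]
force: [-4.7, 0.5, 11.4]
finger_gap: 0.0422
```

```bash
python3 look.py 11; python3 -c "
from h import *
go([.5603,-.0701,.10],-85.7)"; python3 jawm.py 10 11
python3 - <<'E'
import cv2,numpy as np
L=[]
for n in(9,10,11):
    t=cv2.imread(f"pics/top{n}.png")[198:236,275:315]
    L.append(cv2.convertScaleAbs(cv2.resize(t,None,fx=6.5,fy=14,interpolation=cv2.INTER_NEAREST),alpha=1.6))
cv2.imwrite("pics/cmp11.png",np.hstack(L))
S=[]
for n in(10,11):
    t=cv2.imread(f"pics/side{n}.png")[220:300,290:380]
    S.append(cv2.convertScaleAbs(cv2.resize(t,None,fx=4.4,fy=7,interpolation=cv2.INTER_NEAREST),alpha=1.5))
cv2.imwrite("pics/cmps11.png",np.hstack(S))
E
```

```text
clk 14.65 pos [ 0.5615 -0.0807  0.1051] rot [-179.42   -0.18  -85.58] F [-4.4  1.7 10.6] gap 0.0421
lin [-0.0106  0.0004  0.0051] turn [-0.58 -0.18  0.12]
10
206 [(292.52, 2, 's=8.2'), (323.26, 11, 's=-81.3')]
208 [(293.0, 3, 's=7.0'), (322.32, 13, 's=-78.2')]
210 [(292.52, 4, 's=8.7'), (322.38, 13, 's=-78.1')]
222 [(293.97, 3, 's=5.9'), (315.5, 8, 's=-56.4'), (326.51, 4, 's=-88.3')]
224 [(293.02, 5, 's=8.9'), (314.52, 8, 's=-53.3')]
226 [(293.03, 3, 's=9.1'), (314.45, 8, 's=-52.8')]
11
206 [(290.5, 2, 's=14.1'), (321.83, 14, 's=-77.1')]
208 [(290.96, 3, 's=13.0'), (321.43, 15, 's=-75.6')]
210 [(290.49, 4, 's=14.6'), (321.47, 15, 's=-75.5')]
222 [(291.03, 3, 's=14.4'), (313.52, 8, 's=-50.7'), (326.52, 4, 's=-88.4')]
224 [(291.46, 4, 's=13.4'), (313.46, 8, 's=-50.2')]
226 [(291.48, 4, 's=13.5'), (312.52, 8, 's=-47.3')]
```

View pics/cmp11.png

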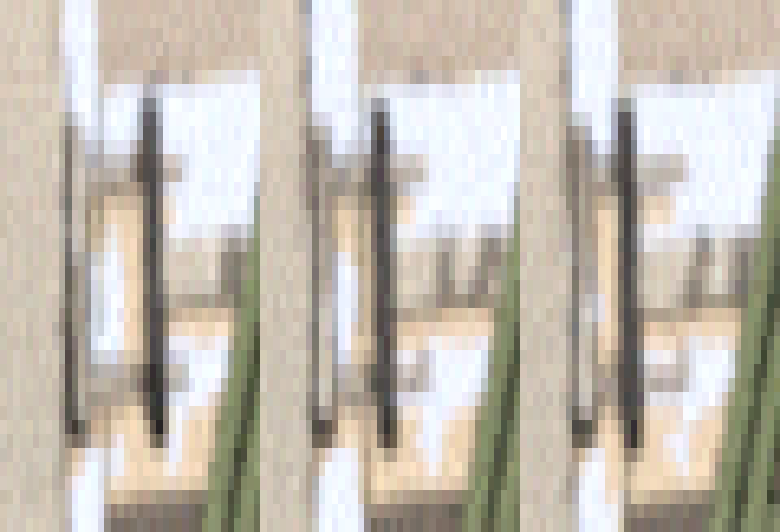

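View pics/cmps11.png

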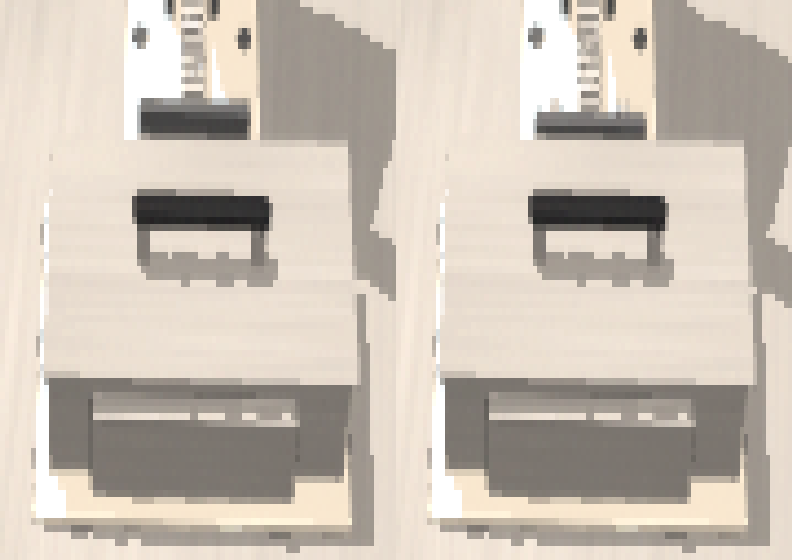

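Run:
```python
from h import *
S=np.float32([[1,0.045,0],[0,1,0]])
for n in (0,8,9,10,11):
    t=cv2.imread(f"pics/top{n}.png").astype(np.float32).mean(2)
    # shear so plate lines vertical : x' = x - k*(y-216)
    M=np.float32([[1,-0.045,0.045*216],[0,1,0]])
    w=cv2.warpAffine(t,M,(640,400),flags=cv2.INTER_LINEAR)
    print(n,'x275..312',w[212:221,275:313].mean(0).round().astype(int))
```

```text
0 x275..312 [ 94 110 104 104 108  84  73  85 111 113 112 143 153 151 134 105 120 108
  56  62  96 104 131 145 146 144 144 137 128 126 113  68  49  72 112 127
 128 126]
8 x275..312 [122 122 123 124 123 122 124 123 122 113 107 129 128  99  60  85 105 100
 137 150 147 148 147 138 133 130 110  63  50  78 122 134 133 132 131 122
 104 101]
9 x275..312 [122 122 124 123 121 124 122 124 122 103  72 102 108  97 123 121 141 149
 141 132 130 113  69  50  70 110 129 134 133 132 132 134 135 127 114 107
 102 108]
10 x275..312 [124 124 122 124 122 121 118 107  79 105 104 111 139 143 128 104 107  75
  52  56  85 123 131 132 132 133 128 116 113 118 128 131 128 119 111 111
 108 111]
11 x275..312 [123 123 124 123 121 120 118 106  81 105 104 107 131 133 115  69  47  63
 101 125 129 131 128 130 132 126 117 111 117 127 134 129 119 108 102 106
  99  83]
```

Run:
```python
from h import *
def hb(n,k):
    im=cv2.imread(f'pics/{k}{n}.png').astype(float).mean(2)
    x0,y0,x1,y1=(250,198,275,238) if k=='top' else (312,235,358,262)
    w=np.clip(70-im[y0:y1,x0:x1],0,None) if k=='side' else np.clip(80-im[y0:y1,x0:x1],0,None)
    Y,X=np.mgrid[y0:y1,x0:x1]; return np.array([(w*X).sum(),(w*Y).sum()])/w.sum()
for k in('top','side'):
    for n in(6,7,8,9,10,11): c=hb(n,k); print(k,n,c.round(2),onz(k,[c],.102)[0].round(4))
import numpy as np
a=onz('top',[[283,216],[293,216]],.055); print('mm/px',np.linalg.norm(a[0]-a[1])*100)
```

```text
top 6 [262.5  217.23] [0.5405 0.1352 0.102 ]
top 7 [262.5 217.2] [0.5406 0.1352 0.102 ]
top 8 [262.5 217.2] [0.5406 0.1352 0.102 ]
top 9 [262.5 217.3] [0.5403 0.1352 0.102 ]
top 10 [260.13 217.54] [0.5395 0.1418 0.102 ]
top 11 [260.12 217.53] [0.5395 0.1418 0.102 ]
side 6 [334.68 244.99] [0.5461 0.1246 0.102 ]
side 7 [334.76 244.92] [0.5459 0.1243 0.102 ]
side 8 [335.06 246.91] [0.5447 0.1309 0.102 ]
side 9 [334.98 245.38] [0.5452 0.1258 0.102 ]
side 10 [335.18 246.71] [0.5444 0.1302 0.102 ]
side 11 [335.58 248.62] [0.5429 0.1364 0.102 ]
mm/px 2.901735510247616
```

```bash
python3 -c "
from h import *
o=get_obs();print(o['clock'],o['finger_gap'],o['force'])
print(r.finish_job())"
```

```text
14.65 0.04214223954260382 [-4.44804177  1.70643885 10.57490783]
the job is handed in; nothing more can be done
None
```

I put the lid on the pan, let it go, and clamped the pan with the trigger. I handed the job in at 14.65 s with the fingers still squeezing the trigger.

**Lid:** The tool reached 87.4 mm, the height calculated for a seated lid, and the lid's weight came off the wrist. After release the side view showed the lid lying flush, and it still did after the pan slid to the stop.

**Clamp:** I used three full strokes and one partial one. In the top view the pan moved 6.6 mm on the third stroke. It did not move at all on the last, so it is against the stop.

**Pad:** I estimate it is pushed in about 15 mm of its 28 mm, slightly past half.
- **Spacing between pad and plate in the top view:** about 16 mm.
- **Jaw advance minus pan movement:** 14–16 mm.
- **Absolute clamp position:** 10–11 mm. This disagrees with the other two. I trust it least, because it depends on the camera calibration.

**Final hold:** The fingers held the trigger at a 42 mm opening. The wrist force was about 12 N, mostly upward.

**Other notes:** While lowering the lid I made one sideways correction of 1 mm in the wrong direction, and the lid still went in. I did not go near the other items. I saw none of them displaced in the pictures, but I did not measure them.

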